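# Release the pressure cap of the studio's spray tank

### The job

Take the orange-handled pressure cap off the green spray tank: turn it anticlockwise to its first stop, press it down there, turn it on past the stop until it lets go and lift it off, never forcing it against the stops. Then set the cap down gently, right way up and flat, in the blue tray, let go of it, and leave everything else on the bench undisturbed.

Things in the scene. Friction and masses are not known exactly. Their poses are not given: they have to be found in the camera images.
- tank: Fixed green pressure spray tank with steel hoops, 150 mm across, bolted down, a round gauge on its front (-x). Origin: centre of its underside; z up is the filler's axis. A metal collar on top (102 mm across, top at z = 160 mm) locks the cap; it is set at an angle that differs from tank to tank by up to 0.3 rad either way and is not measured.
- cap: The loose pressure cap, about 140 g: black disc 62 mm across, 16 mm high, two brass lugs along its x axis and an upright orange grip bar on top. Origin: centre of its underside, z up; 147 mm above the table while locked. It has 2 mm of side play in the collar. Cap, stops and collar are rigid, and are damaged above 45 N between cap and tank (all contacts summed, springs included: about 16 N at the start).
- cap_grip (a point): Where to grip the cap: on its axis, in the orange bar, 40 mm above the cap's underside. Axes as the cap's: the bar is 54 mm long along x and 16 mm thick along y (pinch it along y), and spans 16 to 56 mm above the underside.
- cap_lug (a point): Centre of one brass lug, 35 mm from the cap's axis along the cap's +x, 4 mm above its underside; the other lies opposite. Each is 12 mm wide, 8 mm thick and reaches 43.5 mm out. Turning anticlockwise seen from above, the lugs run under the collar's roof, 2 mm above a ledge, until they meet the first stop (red teeth), 0.05 to 0.8 rad from where the cap starts.
- track (a point): On the tank's axis, at the floor of the collar's track, 136 mm above the table. Only within the last 0.07 rad before the first stop can the cap be pressed down: 11 mm to this rigid floor, against a spring of 8 N rising to 14 N. At least 7 mm down, it turns on anticlockwise under the teeth to a rigid end stop, 0.55 to 0.7 rad farther; in the last 0.1 rad it is free to rise and lift straight out.
- tray_in (a point): Centre of the inner floor of the blue open tray (fixed; 170 by 170 mm outside, 5 mm walls, rim 22 mm and inner floor 5 mm above the table). Axes along its sides, z up.
- spatula: A loose spatula lying between tank and tray, 200 mm long along its x, under 30 mm high; origin under its middle. To be left alone.
- jar: A loose lidded jar, 56 mm across, 80 mm high; origin at its underside. To be left alone.
- mallet: A loose wooden mallet lying down, 230 mm long along its x, head (95 mm wide, 64 mm high) at +x; origin near its middle on the table. To be left alone.
- whetstone: A loose two-tone whetstone, 160 by 55 by 26 mm; origin under its middle. To be left alone.
- mug: A loose blue mug, 76 mm across, 85 mm high; origin at its underside. To be left alone.
- stone: A loose grey pebble, 76 mm across, 46 mm high; origin at its underside. To be left alone.
- brush: A loose brush lying down, 190 mm long along its x; origin under its middle. To be left alone.
- tray: The blue tray itself; origin at the centre of its underside, axes as tray_in.
There are look-alikes about, which are no part of the job. Leave any purple look-alike of the cap alone.

How it is judged (in metres and radians):
On the way, in this order (a step that is already met when the one before it is completed fails the run):
1. The cap is pressed down at its first stop: at least 6 mm below its locked height, still in the collar (z of cap in the frame of tank between 0.132 and 0.141 m and horizontal distance between cap and tank below 0.006 m), for 0.1 s.
2. The cap is lifted off, clear above the collar (z of cap in the frame of tank above 0.172 m and angle between cap's own z axis and vertical below 0.5 rad), for 0.1 s.
At the end, for the whole second after the job is handed in: The cap stands at rest in the tray, right way up (within 0.12 rad), its underside within 6 mm of the tray's inner floor and its centre within 45 mm of the tray's centre along either side, let go of (x of cap in the frame of tray_in between -0.045 and 0.045 m and y of cap in the frame of tray_in between -0.045 and 0.045 m and z of cap in the frame of tray_in below 0.006 m and angle between cap's own z axis and vertical below 0.12 rad and linear speed of cap below 0.02 m/s and contact force between the fingers and cap below 0.1 N); the robot touches nothing.
It fails at once if The cap is forced against the tank or its collar (over 45 N of contact force in all) (contact force between cap and tank above 45 N).
It fails at once if The cap is banged into the tray (over 60 N) (contact force between cap and tray above 60 N).
It fails at once if The cap is dropped: let go of over the tray with its underside more than 15 mm above the inner floor (horizontal distance between cap and tray_in below 0.11 m and z of cap in the frame of tray_in above 0.015 m and contact force between the fingers and cap below 0.1 N).
It fails at once if A bystander is shifted by more than 20 mm (distance of any of spatula, jar, mallet, whetstone, mug, stone, brush from where it was at the start of the episode above 0.02 m).
It also fails if it takes over 72 s, if anything falls off the work surface, if the arm or the gripper's body presses on something with over 40 N, if the wrist force passes 120 N, or if a joint passes its speed limit or range.

### The arm

A 7-joint arm with a two-finger parallel gripper is mounted at the origin on the work surface. World frame = base frame: x ahead of the robot, y to its left, z up, the work surface at z = 0. Lengths are in mm, angles in rad, forces in N, time in s.
With the tool pointing down it reaches from about 375 to 925 mm from the base axis. Payload 3.1 kg.
Tool frame: the origin (TCP) lies on the centre line of the jaws, within the pads' length; the fingertips stand 8 mm ahead of it and the grasp point (between the pads) lies 11 mm behind it; x points along the fingers, y is the direction in which the jaws open and shut, and the axes are right-handed (so a half turn about x gives the same grasp; the last joint's range is limited). The gripper opens to 85 mm and grips with 20 to 120 N. Pads are 22 mm wide; open, the fingers measure 114 mm over their backs; the gripper's body (76 mm by 85 mm) begins 54 mm behind the grasp point. The pads swing forward as they close: fully open they stand 13 mm farther back than shut.
Start: joints at [-1.302, 0.383, 0.044, 1.598, -0.018, 1.161, -0.05], TCP at [233.088, 606.773, 239.269] pointing down, gripper open.
Joint ranges: [-2.61, 2.61], [-0.41, 2.15], [-1.48, 1.57], [0, 2.5], [-1.57, 4.71], [0.05, 1.97], [-2.85, 2.85]. Speed limits (rad/s): [2.79, 2.79, 3.14, 3.14, 3.14, 3.14, 3.14].

### API

Orientations are given as [roll, pitch, yaw] about the fixed x, y, z axes, in that order (R = Rz(yaw) Ry(pitch) Rx(roll)).
In Python, from cell import robot gives the robot as it stands. Calls block until the motion is done:
- robot.reach(position, orientation): joint-space move of the TCP to a pose.
- robot.move_l(position, max_speed=150, attitude=None, stop_force=None): straight line of the TCP; attitude=None keeps the orientation; max_speed is the mean speed in mm/s. With stop_force (N) it stops when the force on the tool has changed by that much, and returns True; else False.
- robot.move_j(angles): joint-space move.
- robot.ungrasp() and robot.close_gripper(grip_force=None): open the fingers fully, or close them until they stop; grip_force is the grip in N (None keeps the last).
- robot.sleep(seconds).
- robot.solve_ik(position, orientation): joint angles nearest the present ones, or None.
- robot.get_obs(): the state.
- robot.grab_frame(name): name is "side" or "top" or "wrist"; returns (picture, depth): 384x512x3 uint8, red, green, blue; 384x512 float32, mm along the optical axis (not along the pixel's ray), 0 where there is no reading.
- robot.calibration(name): a dict with "fx", "fy", "cx", "cy" (pixels), "rvec" (rotation vector, rad) and "tvec" (3), from world to camera coordinates, as OpenCV has them. Camera axes: x right, y down, z forward; pixel columns grow to the right and rows downward; lengths in mm; the calibration is good to about 2 mm. A picture is of the moment at which its call begins: read the wrist's pose just before it. calibration takes no time and is no camera call; for the wrist camera it gives the pose at the moment of the call.
A pose or a line that the arm cannot do raises robot.MotionError and nothing moves.
- robot.finish_job(): hands the job in, once; it reports no verdict.
Trained networks look in the newest picture that a camera, given by its name, has taken for a name from the list of things; names that differ only in an ending like _2 or _b are one class to them, and where a whole thing is asked for, a point or a joint stands for the part that bears it (a point fixed in the world has none). Each returns a list of dicts, best first, with "score" (0 to 1); they miss things now and then, are a little off and sometimes report something else, mostly with a low value. They report only what shows in the picture. A call takes as long as a camera call. They do not tell look-alikes from the thing itself.
- robot.spot_in(query, camera): "rect" ([left, top, width, height] in pixels, round what is visible of it).
- robot.tip_of(query, camera): "point" ([column, row] in pixels: a listed point, or the origin of a listed thing).
The state is a dict: "clock": time; "joint_positions": joint angles; "qvel": joint speeds; "tau": joint torques, N m; "tool_pos": TCP position; "eef_rot": TCP orientation; "ft_force": force on the tool from outside, world axes, zero at the start; "torque": the same for the moment, N m; "finger_gap": finger opening in mm.
Only numpy, scipy, OpenCV 4.12 (cv2) and the standard library are available. Lean on these libraries where they do the work, as an engineer would, in place of code of your own. Each camera call takes 0.05 s, during which the arm holds its last target.

## Working session

There is one attempt and no reset: what is moved stays moved. The work goes in short steps, each a Python script; the robot and the scene stay as the last script left them, time stands still between calls to the robot, and variables do not carry over. Pictures are saved under pics/ and viewed, and the job is handed in when it is done.

```bash
ls; mkdir -p pics
python3 - <<'E'
from cell import robot
import cv2
print(robot.get_obs())
for n in ["side","top","wrist"]:
    p,d=robot.grab_frame(n); cv2.imwrite(f"pics/a_{n}.png",p[:,:,::-1]); print(n,robot.calibration(n))
    for q in ["cap","tank","cap_grip","cap_lug","tray_in","tray","track"]:
        print(q,[(r["score"],r["point"]) for r in robot.tip_of(q,n)][:4])
E
```

```text
pics
{'clock': 0.0, 'joint_positions': array([-1.3018051 ,  0.3838507 ,  0.04384111,  1.59961023, -0.01790116,
        1.16117818, -0.04989625]), 'qvel': array([ 0.00065114, -0.0016294 ,  0.00049442,  0.00089679, -0.00097602,
        0.00014641,  0.00022257]), 'tau': array([-1.86166121e-04, -4.33472300e+01,  1.02451801e+00, -2.49505663e+01,
        1.05968482e-02,  1.14594804e-02,  1.62089787e-06]), 'tool_pos': array([232.77866478, 605.88870782, 237.86029287]), 'eef_rot': array([-1.51616334,  1.56814245, -1.88287875]), 'ft_force': array([ 0.61871085,  0.0811157 , -0.27911093]), 'torque': array([0.03351178, 0.01308885, 0.01470334]), 'finger_gap': 85.45366563805503}
side {'fx': 350.8071374584227, 'fy': 350.8071374584227, 'cx': 256.98822720346425, 'cy': 190.75175267863435, 'rvec': array([ 2.12176507, -0.44678715,  0.22540357]), 'tvec': array([-486.36791963,  222.55353971,  828.67874385])}
cap [(0.81, [232.0, 156.6]), (0.72, [185.5, 214.5])]
tank [(0.71, [299.3, 262.3]), (0.66, [235.9, 192.6])]
cap_grip [(0.83, [234.0, 143.3]), (0.54, [180.2, 203.8]), (0.42, [233.0, 156.2])]
cap_lug [(0.
[... 294 characters left out ...]
78 ]), 'tvec': array([  14.30761381,  553.99596675, 1186.51200421])}
cap [(0.89, [195.7, 201.7]), (0.83, [211.8, 261.9])]
tank [(0.71, [204.8, 205.1]), (0.21, [252.5, 145.9])]
cap_grip [(0.82, [208.7, 258.3]), (0.6, [195.5, 201.6])]
cap_lug [(0.84, [197.2, 260.0]), (0.68, [197.4, 191.5])]
tray_in [(0.93, [311.3, 194.7])]
tray [(0.7, [310.6, 199.2])]
track [(0.94, [198.8, 201.1]), (0.67, [194.5, 191.9])]
wrist {'fx': 286.72306213369524, 'fy': 286.72306213369524, 'cx': 256.00872398973274, 'cy': 188.0678776290356, 'rvec': array([-2.39443233, -1.64515874, -0.22884372]), 'tvec': array([-650.0981635 ,  -35.53742378,  378.84396667])}
cap []
tank []
cap_grip []
cap_lug []
tray_in []
tray []
track []
```

View pics/a_side.png

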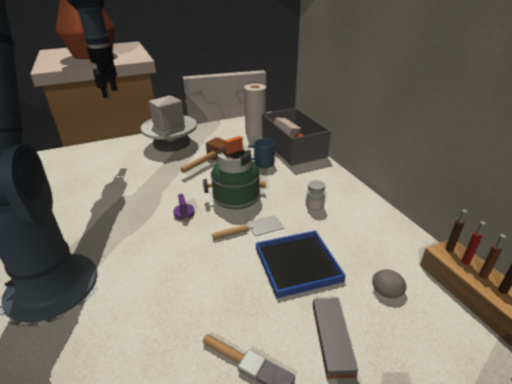

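View pics/a_top.png

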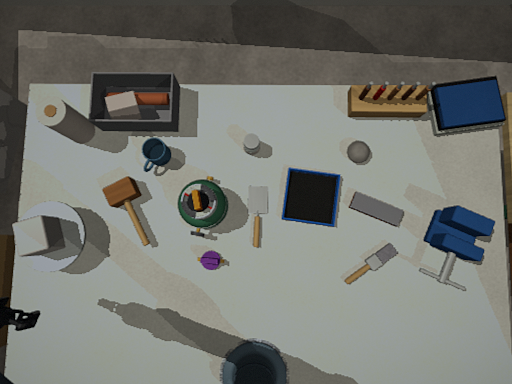

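View pics/a_wrist.png

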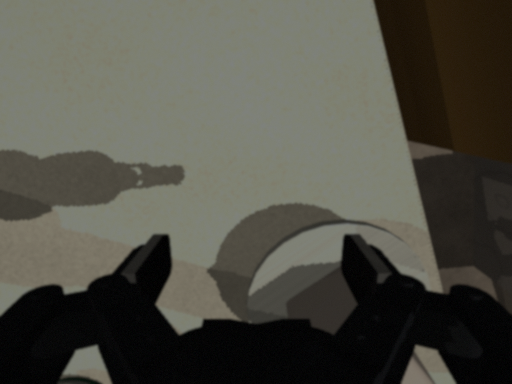

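The candidates for the cap are the orange bar on the green tank (top 197,201; side 233,145) and the purple cap on the table (top 211,260; side 183,210). I choose the orange one. For the tray, the candidates are the blue-rimmed open one (top 311,196; side 297,263) and the blue-filled box (top 467,103). I choose the first, because the spatula lies between it and the tank. I'll check with a close crop and measure.

```bash
cat > h.py <<'E'
from cell import robot
import numpy as np, cv2
from scipy.spatial.transform import Rotation as R
def cam(n):
    c=robot.calibration(n); K=np.array([[c["fx"],0,c["cx"]],[0,c["fy"],c["cy"]],[0,0,1]])
    return K,cv2.Rodrigues(c["rvec"])[0],np.array(c["tvec"])
def back(C,uv,z):
    K,Rm,t=C; r=np.linalg.inv(K)@[uv[0],uv[1],1]
    return Rm.T@(r*z-t)
def cloud(C,d):
    K,Rm,t=C; v,u=np.mgrid[:d.shape[0],:d.shape[1]]
    P=np.stack([(u-K[0,2])/K[0,0]*d,(v-K[1,2])/K[1,1]*d,d],-1)
    W=(P-t)@Rm; W[d<=0]=np.nan; return W
def proj(C,p):
    K,Rm,t=C; q=K@(Rm@np.array(p)+t); return q[:2]/q[2]
def atz(C,uv,z):
    K,Rm,t=C; r=Rm.T@np.linalg.inv(K)@[uv[0],uv[1],1]; o=-Rm.T@t
    return o+r*(z-o[2])/r[2]
def tri(Ca,a,Cb,b):
    def l(C,uv):
        K,Rm,t=C; r=Rm.T@np.linalg.inv(K)@[uv[0],uv[1],1]; return -Rm.T@t,r/np.linalg.norm(r)
    o1,d1=l(Ca,a);o2,d2=l(Cb,b)
    s=np.linalg.lstsq(np.stack([d1,-d2],1),o2-o1,rcond=None)[0]
    p,q=o1+s[0]*d1,o2+s[1]*d2; return (p+q)/2,np.linalg.norm(p-q)
E
python3 - <<'E'
from h import *
np.set_printoptions(precision=1,suppress=True)
Ct,Cs=cam("top"),cam("side")
print("grip",tri(Ct,(195.5,201.6),Cs,(234,143.3)))
print("tray_in",tri(Ct,(311.3,194.7),Cs,(295.8,265.5)))
for n,box in [("top",(150,160,80,80)),("side",(190,120,90,100))]:
    p,d=robot.grab_frame(n);C=cam(n);W=cloud(C,d)
    hsv=cv2.cvtColor(p,cv2.COLOR_RGB2HSV).astype(int)
    x,y,w,h=box;m=np.zeros(d.shape,bool);m[y:y+h,x:x+w]=1
    o=m&(hsv[...,0]<18)&(hsv[...,1]>150)&(hsv[...,2]>110)&(W[...,2]>170)
    pts=W[o];print(n,len(pts),np.nanmedian(pts,0),np.nanmax(pts,0),np.nanmin(pts,0))
    g=pts[pts[:,2]>np.nanmax(pts[:,2])-8];u=g[:,:2]-g[:,:2].mean(0);print("top",g.mean(0),np.linalg.svd(u)[2][0])
    b=(hsv[...,0]>105)&(hsv[...,0]<130)&(hsv[...,1]>150)&(hsv[...,2]>60)
    q=W[b&(np.abs(W[...,2]-22)<8)&(np.hypot(W[...,0]-600,W[...,1]+200)<300)]
    print("rim",len(q),np.nanmin(q,0),np.nanmax(q,0), cv2.minAreaRect(q[:,:2].astype(np.float32)))
    cv2.imwrite(f"pics/b_{n}.png",cv2.resize(p[y:y+h,x:x+w,::-1],None,fx=6,fy=6,interpolation=3))
E
```

```text
grip (array([527. , 167.2, 187. ]), np.float64(8.67010619365188))
tray_in (array([ 564.8, -179.6,   -2.1]), np.float64(12.536487345474036))
top 11 [525.9 159.1 201. ] [554.  171.3 204.3] [503.8 155.5 185.7]
top [532.9 162.5 201.7] [-1.  -0.2]
rim 281 [ 470.6 -269.5   14. ] [654.9 -84.6  27.2] ((562.0064697265625, -176.819091796875), (167.86004638671875, 167.47618103027344), 82.59425354003906)
side 81 [522.9 161.6 200.4] [553.5 172.8 204.3] [500.1 152.9 171.9]
top [525.8 162.2 201.3] [-1.  -0.2]
rim 221 [ 470.1 -270.5   17.1] [636.2 -89.   25.3] ((561.4085693359375, -180.46047973632812), (164.23008728027344, 167.70941162109375), 82.60491943359375)
```

```bash
cat >> h.py <<'E'
def ori(a):
    M=np.array([[0,np.cos(a),np.sin(a)],[0,np.sin(a),-np.cos(a)],[-1,0,0]])
    return list(R.from_matrix(M).as_euler("xyz"))
def yaw():
    o=robot.get_obs(); M=R.from_euler("xyz",o["eef_rot"]).as_matrix(); return np.arctan2(M[1,1],M[0,1])
E
python3 - <<'E'
from h import *
np.set_printoptions(precision=2,suppress=True)
C=cam("wrist");c=-C[1].T@C[2];o=robot.get_obs();print(c-o["tool_pos"],yaw(),C[1])
M=R.from_euler("xyz",o["eef_rot"]).as_matrix();print(M, M.T@(c-o["tool_pos"]))
for base in (0.2+np.pi/2,0.2-np.pi/2):
  for d in np.arange(-.2,1.9,.3):
    print(round(base,2),round(d,2),robot.solve_ik([526,163,190],ori(base+d)),robot.solve_ik([526,163,350],ori(base+d)) is not None)
E
```

```text
[-64.51  24.86 134.93] 1.2040635893609415 [[ 0.36  0.93  0.  ]
 [ 0.9  -0.35  0.27]
 [ 0.25 -0.1  -0.96]]
[[-0.    0.36  0.93]
 [-0.    0.93 -0.36]
 [-1.   -0.   -0.  ]] [-134.93    0.07  -69.14]
1.77 -0.2 [-0.68  0.25  0.34  1.9  -0.1   1.    1.28] True
1.77 0.1 [-0.64  0.25  0.3   1.9  -0.09  1.    1.57] True
1.77 0.4 [-0.6   0.25  0.26  1.9  -0.08  1.    1.86] True
1.77 0.7 [-0.57  0.25  0.23  1.9  -0.07  1.    2.15] True
1.77 1.0 [-0.54  0.25  0.19  1.89 -0.05  1.    2.44] True
1.77 1.3 [-0.51  0.25  0.15  1.89 -0.04  1.    2.73] True
1.77 1.6 [ 0.6   0.56 -1.24  1.84  0.58  1.16  2.54] True
1.77 1.9 [-1.4   0.67  1.38  1.93 -0.72  1.18 -2.36] True
-1.37 -0.2 [-0.96  0.29  0.68  1.91 -0.21  1.01 -1.75] True
-1.37 0.1 [-0.93  0.29  0.65  1.91 -0.2   1.01 -1.47] True
-1.37 0.4 [-0.9   0.28  0.6   1.91 -0.19  1.01 -1.18] True
-1.37 0.7 [-0.88  0.28  0.58  1.91 -0.18  1.01 -0.89] True
-1.37 1.0 [-0.89  0.28  0.6   1.91 -0.19  1.01 -0.58] True
-1.37 1.3 [-0.86  0.27  0.56  1.91 -0.17  1.01 -0.29] True
-1.37 1.6 [-0.83  0.27  0.52  1.91 -0.16  1.01 -0.01] True
-1.37 1.9 [-0.8   0.26  0.48  1.91 -0.14  1.    0.28] True<sys>:0: UserWarning: Gimbal lock detected. Setting third angle to zero since it is not possible to uniquely determine all angles.
```

View pics/b_side.png

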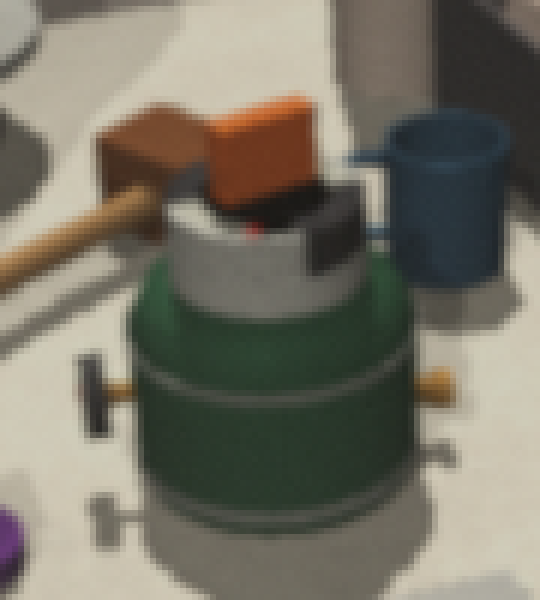

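View pics/b_top.png

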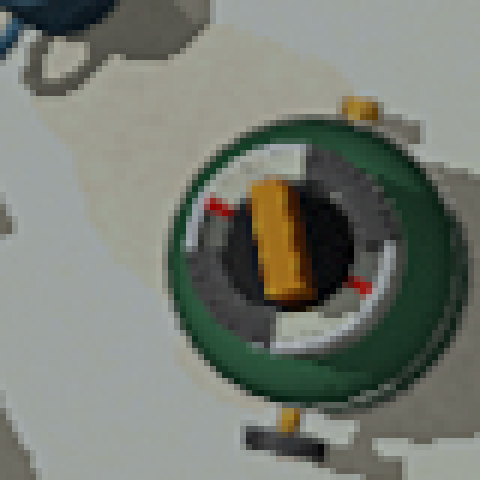

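```bash
python3 - 2>/dev/null <<'E'
from h import *
np.set_printoptions(precision=2,suppress=True)
o=robot.get_obs(); p=o["tool_pos"]
robot.move_l([p[0],p[1],330])
robot.reach([526,163,330],ori(-1.37))
C=cam("wrist");p,d=robot.grab_frame("wrist");cv2.imwrite("pics/c_w.png",p[:,:,::-1])
np.savez("c.npz",p=p,d=d,K=C[0],R=C[1],t=C[2])
for q in ["cap","cap_grip","cap_lug","track","tank"]: print(q,[(r["score"],r["point"]) for r in robot.tip_of(q,"wrist")])
o=robot.get_obs();print(o["clock"],o["tool_pos"],o["joint_positions"],yaw(),o["ft_force"])
E
```

```text
cap [(0.85, [246.2, 249.1]), (0.81, [250.7, 166.6]), (0.75, [507.2, 298.5])]
cap_grip [(0.82, [245.3, 259.2]), (0.63, [253.8, 174.4])]
cap_lug [(0.96, [226.8, 244.5]), (0.62, [254.8, 135.7])]
track []
tank [(0.72, [256.0, 147.0])]
4.2833 [525.89 163.57 329.95] [-0.94  0.13  0.62  1.75 -0.08  1.28 -1.67] -1.3689257113700806 [-0.24 -0.38  0.08]
```

View pics/c_w.png

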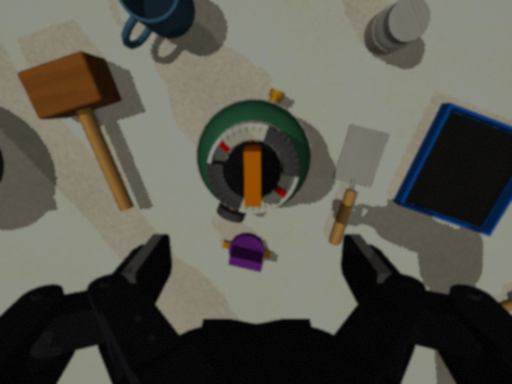

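The wrist view shows the orange bar on the tank at (253,172), the purple look-alike at (247,252), and red teeth at (225,147) and (281,192). Next I'll measure the bar and collar from depth.

```bash
python3 - 2>/dev/null <<'E'
from h import *
np.set_printoptions(precision=2,suppress=True)
z=np.load("c.npz");C=(z["K"],z["R"],z["t"]);p,d=z["p"],z["d"];W=cloud(C,d)
hsv=cv2.cvtColor(p,cv2.COLOR_RGB2HSV).astype(int)
print(W[166,253],W[130:215:5,253,2])
o=(hsv[...,0]<20)&(hsv[...,1]>150)&(W[...,2]>165)&(abs(W[...,0]-526)<60)&(abs(W[...,1]-163)<60)
t=o&(W[...,2]>199)
g=W[t];print(len(g),g.mean(0),np.median(g[:,2]));r=cv2.minAreaRect(g[:,:2].astype(np.float32));print(r,np.radians(r[2]))
u=g[:,:2]-g[:,:2].mean(0);v=np.linalg.svd(u)[2][0];print("dir",v,np.arctan2(*(v*np.sign(v[0]))[::-1]))
near=(np.hypot(W[...,0]-526,W[...,1]-163)<80)
c=near&(abs(W[...,2]-160)<4);q=W[c];print(len(q),cv2.minEnclosingCircle(q[:,:2].astype(np.float32)))
# collar outer by body: points z 140..156 outer ring radius
c=near&(W[...,2]>60)&(W[...,2]<130);q=W[c][:,:2].astype(np.float32);print(cv2.minEnclosingCircle(q))
red=near&((hsv[...,0]<6)|(hsv[...,0]>172))&(hsv[...,1]>150)&(W[...,2]<180)
n,l=cv2.connectedComponents(red.astype(np.uint8))
for i in range(1,n):
    if (l==i).sum()>3: print("red",(l==i).sum(),W[l==i].mean(0))
br=near&(hsv[...,0]>10)&(hsv[...,0]<28)&(hsv[...,1]>90)&(W[...,2]<165)&(W[...,2]>130)
print(br.sum(),W[br].mean(0) if br.any() else "")
cv2.imwrite("pics/c_crop.png",cv2.resize(p[90:225,185:325,::-1],None,fx=4,fy=4,interpolation=3))
E
```

```text
[541.08 170.6  203.55] [160.2  160.23 156.49 163.31 195.43 203.66 202.66 202.15 204.11 203.94
 204.15 203.22 204.33 202.96 203.25 204.25 158.64]
1066 [530.95 166.38 225.49] 203.71122511817595
((528.419189453125, 162.92071533203125), (117.80046081542969, 53.46748352050781), 85.15937805175781) 1.486311535953768
dir [-0.78  0.63] -0.6778666678886182
4396 ((527.8146362304688, 168.07672119140625), 50.25769805908203)
((527.6531372070312, 167.80282592773438), 76.41069793701172)
red 57 [546.68 203.79 161.88]
red 74 [511.07 134.96 161.06]
230 [529.9  172.8  162.66]
```

View pics/c_crop.png

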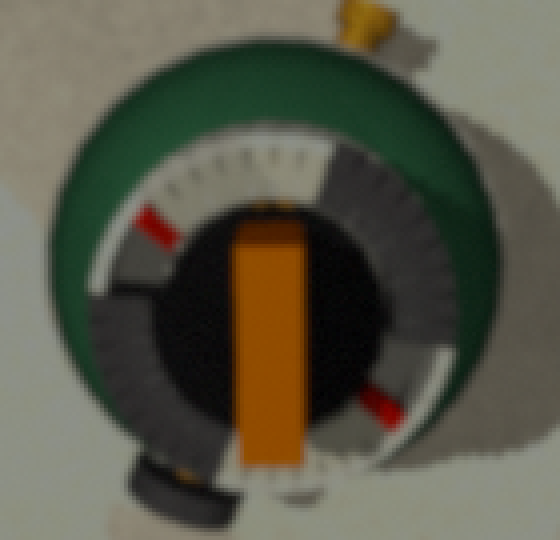

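```bash
python3 - 2>/dev/null <<'E'
from h import *
np.set_printoptions(precision=2,suppress=True)
z=np.load("c.npz");C=(z["K"],z["R"],z["t"]);p,d=z["p"],z["d"];W=cloud(C,d)
hsv=cv2.cvtColor(p,cv2.COLOR_RGB2HSV).astype(int)
o=(hsv[...,0]<22)&(hsv[...,1]>120)&(abs(W[...,2]-203.5)<4)&(abs(W[...,0]-526)<50)&(abs(W[...,1]-163)<50)
g=W[o];print(len(g),g.mean(0));r=cv2.minAreaRect(g[:,:2].astype(np.float32));print(r)
u=g[:,:2]-g[:,:2].mean(0);v=np.linalg.svd(u)[2][0];print("dir",np.arctan(v[1]/v[0]))
E
```

```text
957 [529.62 168.51 203.58]
((528.478515625, 168.47557067871094), (53.2315559387207, 15.928242683410645), 11.902198791503906)
dir 0.20775258399638807
```

```bash
cat >> h.py <<'E'
def bar(n,save=None,zt=203.5,c0=(527,166),tol=4):
    C=cam(n);p,d=robot.grab_frame(n);W=cloud(C,d)
    if save: cv2.imwrite(save,p[:,:,::-1])
    hsv=cv2.cvtColor(p,cv2.COLOR_RGB2HSV).astype(int)
    near=np.hypot(W[...,0]-c0[0],W[...,1]-c0[1])<60
    g=W[(hsv[...,0]<22)&(hsv[...,1]>120)&(abs(W[...,2]-zt)<tol)&near]
    r=cv2.minAreaRect(g[:,:2].astype(np.float32))
    u=g[:,:2]-g[:,:2].mean(0);v=np.linalg.svd(u,full_matrices=False)[2][0]
    q=W[near&(abs(W[...,2]-160)<4)]
    out=dict(n=len(g),mean=g.mean(0),rect=r,ang=np.arctan2(v[1],v[0]))
    if len(q)>10: out["collar"]=cv2.minEnclosingCircle(q[:,:2].astype(np.float32))
    return out
E
python3 - 2>/dev/null <<'E'
from h import *
np.set_printoptions(precision=2,suppress=True)
for i,(a,x,y) in enumerate([(-0.6,500,150),(-2.1,550,150)]):
    robot.reach([x,y,320],ori(a)); print(bar("wrist",f"pics/d{i}.png"))
for n in("top","side"):print(bar(n))
print(robot.get_obs()["clock"])
E
```

```text
{'n': 1118, 'mean': array([529.05, 168.7 , 203.54]), 'rect': ((528.5191040039062, 168.29273986816406), (53.56245422363281, 16.12267303466797), 12.045848846435547), 'ang': np.float64(-2.928086801447255), 'collar': ((528.48095703125, 167.92315673828125), 50.27408218383789)}
{'n': 957, 'mean': array([529.25, 168.34, 203.47]), 'rect': ((528.1841430664062, 168.307861328125), (53.5302734375, 16.317855834960938), 12.270334243774414), 'ang': np.float64(-2.9330085238441397), 'collar': ((527.4584350585938, 168.3601531982422), 50.435462951660156)}
{'n': 83, 'mean': array([524.8 , 166.51, 202.16]), 'rect': ((525.4130859375, 166.9224090576172), (46.2674446105957, 15.797507286071777), 12.480664253234863), 'ang': np.float64(-2.9600579426721496), 'collar': ((514.4337158203125, 155.43777465820312), 37.61821365356445)}
{'n': 54, 'mean': array([526.27, 163.47, 202.72]), 'rect': ((527.8624877929688, 164.40451049804688), (55.86790084838867, 14.999641418457031), 11.647364616394043), 'ang': np.float64(-2.955839908549937), 'collar': ((527.0543823242188, 166.73446655273438), 52.10572052001953)}
6.475
```

```bash
cat >> h.py <<'E'
CX,CY=528.2,168.2
def st(tag=""):
    o=robot.get_obs();print(tag,"t%.2f"%o["clock"],"p",np.round(o["tool_pos"],2),"yaw %.3f"%yaw(),"F",np.round(o["ft_force"],1),"T",np.round(o["torque"],2),"gap %.1f"%o["finger_gap"],flush=True);return o
E
python3 - 2>/dev/null <<'E'
from h import *
a=0.209-np.pi/2
robot.reach([CX,CY,300],ori(a)); st("above")
print(robot.move_l([CX,CY,200],stop_force=10)); 
print(robot.move_l([CX,CY,179],60,stop_force=8)); o=st("down");print(np.round(o["joint_positions"],2))
robot.close_gripper(20); st("g20")
robot.close_gripper(60); st("g60")
p,d=robot.grab_frame("wrist");cv2.imwrite("pics/e_w.png",p[:,:,::-1])
p,d=robot.grab_frame("side");cv2.imwrite("pics/e_s.png",cv2.resize(p[100:220,170:300,::-1],None,fx=5,fy=5))
E
```

```text
above t7.16 p [528.38 168.01 300.2 ] yaw -1.364 F [-0.7  0.8 -0.3] T [-0.02 -0.03 -0.01] gap 85.5
False
False
down t8.47 p [527.87 168.06 178.52] yaw -1.362 F [ 0.2 -0.3 -0. ] T [0.07 0.02 0.  ] gap 85.2
[-0.85  0.29  0.55  1.91 -0.18  0.99 -1.59]
g20 t9.11 p [528.27 168.45 179.27] yaw -1.362 F [-0.1  0.8  1.1] T [-0.03  0.11 -0.06] gap 15.7
g60 t9.32 p [528.23 168.48 179.31] yaw -1.362 F [-0.5  0.9  2.6] T [ 0.05  0.18 -0.04] gap 14.9
```

View pics/e_s.png

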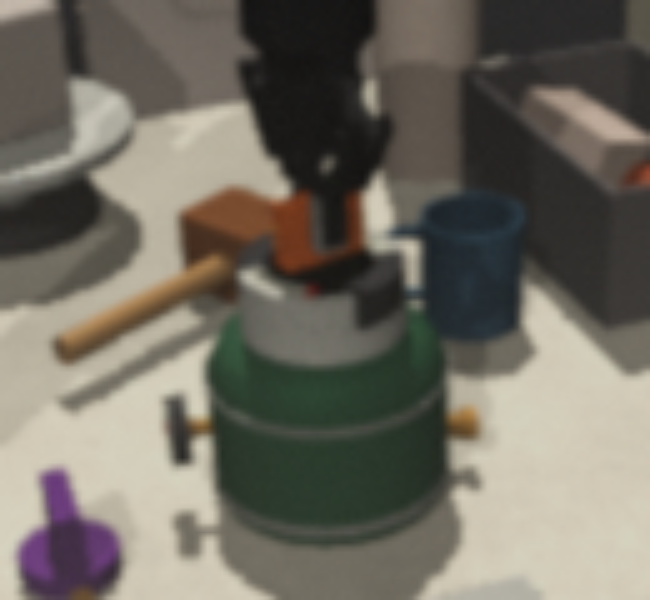

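View pics/e_w.png

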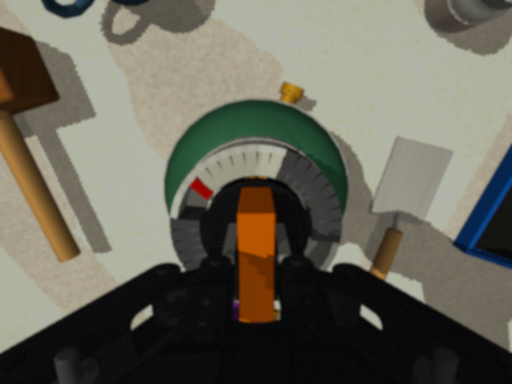

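The bar is held, with a gap of about 15 mm against its 16 mm. Next I turn anticlockwise in small steps and watch the torque.

```bash
python3 - 2>/dev/null <<'E'
from h import *
a0=0.209-np.pi/2; a=a0
o=robot.get_obs();T0=o["torque"][2]
while a<a0+0.85:
    a+=0.06 if a<a0+0.3 else 0.02
    robot.move_l([CX,CY,179],attitude=ori(a))
    o=robot.get_obs();dT=o["torque"][2]-T0
    print("%.2f t%.2f"%(a-a0,o["clock"]),"yaw %.3f lag %.3f T %.2f"%(yaw()-a0,a-yaw(),dT),np.round(o["ft_force"],1),flush=True)
    if abs(dT)>0.2: break
E
```

```text
0.06 t9.68 yaw 0.059 lag 0.001 T 0.08 [-0.9  0.4  3.3]
0.12 t9.93 yaw 0.118 lag 0.002 T 0.09 [-0.5  0.6  5. ]
0.18 t10.18 yaw 0.178 lag 0.002 T 0.09 [-0.1  0.4  4.4]
0.24 t10.43 yaw 0.238 lag 0.002 T 0.05 [-0.1  0.2  5.5]
0.30 t10.68 yaw 0.297 lag 0.003 T 0.10 [0.2 0.3 4.6]
0.32 t10.93 yaw 0.317 lag 0.003 T 0.08 [-0.3 -0.6  5.3]
0.34 t11.18 yaw 0.337 lag 0.003 T 0.01 [ 1.1 -0.5  4.8]
0.36 t11.43 yaw 0.357 lag 0.003 T 0.03 [ 0.2 -0.6  4.8]
0.38 t11.68 yaw 0.377 lag 0.003 T 0.01 [-0.2  0.7  4.5]
0.40 t11.93 yaw 0.397 lag 0.003 T 0.01 [ 0.5 -0.8  5.6]
0.42 t12.18 yaw 0.417 lag 0.003 T -0.00 [ 1.2 -0.7  4. ]
0.44 t12.43 yaw 0.437 lag 0.003 T -0.01 [ 0.3 -0.1  5.6]
0.46 t12.68 yaw 0.457 lag 0.003 T 0.00 [ 1.5 -0.3  5. ]
0.48 t12.93 yaw 0.477 lag 0.003 T 0.00 [ 1.  -0.8  4.3]
0.50 t13.18 yaw 0.497 lag 0.003 T 0.01 [ 0.8 -0.4  4.9]
0.52 t13.43 yaw 0.517 lag 0.003 T 0.02 [ 1.1 -0.5  5.4]
0.54 t13.68 yaw 0.537 lag 0.003 T 0.07 [ 1.3 -0.2  6.4]
0.56 t13.93 yaw 0.557 lag 0.003 T 0.03 [0.6 0.  5.1]
0.58 t14.18 yaw 0.577 lag 0.003 T -0.04 [0.3 0.4 5.4]
0.60 t14.43 yaw 0.597 lag 0.003 T -0.08 [-0.7 -0.2  6.1]
0.62 t14.68 yaw 0.616 lag 0.004 T -0.34 [-0.4  1.2  6.5]
```

```bash
python3 - 2>/dev/null <<'E'
from h import *
a0=0.209-np.pi/2; a=a0+0.605
robot.move_l([CX,CY,179],attitude=ori(a)); st("back")
print(robot.move_l([CX,CY,174],20,stop_force=20)); st("5mm")
print(robot.move_l([CX,CY,169.7],20,stop_force=14)); st("press")
robot.sleep(0.15);st("hold")
p,d=robot.grab_frame("side");cv2.imwrite("pics/f_s.png",cv2.resize(p[100:220,170:300,::-1],None,fx=5,fy=5))
p,d=robot.grab_frame("wrist");cv2.imwrite("pics/f_w.png",p[:,:,::-1])
E
```

```text
back t14.93 p [528.21 168.38 179.28] yaw -0.760 F [-0.6  0.5  6.7] T [ 0.02  0.12 -0.06] gap 15.4
False
5mm t15.32 p [528.22 168.38 174.63] yaw -0.760 F [-1.2  0.4  8.5] T [-0.09  0.33 -0.04] gap 15.1
False
press t15.69 p [528.26 168.37 170.75] yaw -0.760 F [-2.5 -1.1 10.8] T [-0.2   0.53 -0.03] gap 15.5
hold t15.84 p [528.24 168.37 170.82] yaw -0.760 F [-2.1 -0.7 10.8] T [-0.16  0.45 -0.03] gap 15.2
```

View pics/f_s.png

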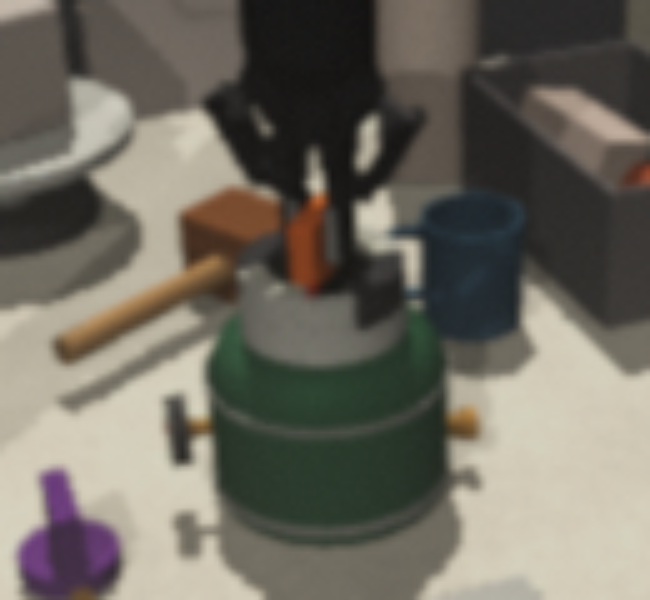

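View pics/f_w.png

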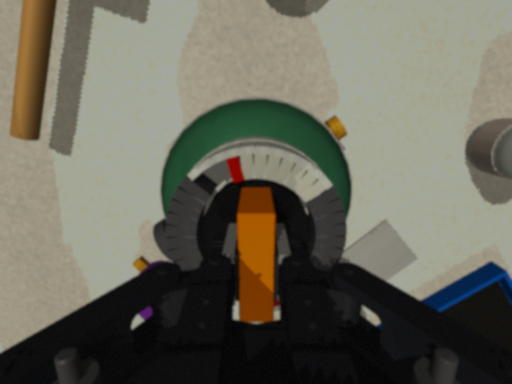

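The cap went down about 8.5 mm against the spring without slipping in the grip (the bar still stands at (257,255) in the wrist view). I'll turn on past the teeth to the release range.

```bash
python3 - 2>/dev/null <<'E'
from h import *
a0=0.209-np.pi/2; a=a0+0.605
print(robot.move_l([CX,CY,169],20,stop_force=10)); o=st("press")
T0=o["torque"][2];F0=o["ft_force"]
while a<a0+0.62+0.72:
    a+=0.03 if a<a0+1.05 else 0.02
    robot.move_l([CX,CY,169],attitude=ori(a))
    o=robot.get_obs();dT=o["torque"][2]-T0
    print("%.2f t%.2f"%(a-a0,o["clock"]),"yaw %.3f z %.1f T %.2f"%(yaw()-a0,o["tool_pos"][2],dT),np.round(o["ft_force"],1),flush=True)
    if abs(dT)>0.2 : break
E
```

```text
False
press t16.19 p [528.24 168.38 170.18] yaw -0.760 F [-2.2  0.  10.9] T [-0.18  0.57 -0.03] gap 14.9
0.64 t16.44 yaw 0.632 z 170.3 T 0.02 [-1.8 -0.3 11.4]
0.67 t16.69 yaw 0.662 z 170.3 T 0.07 [-2.7 -1.5 10.5]
0.70 t16.94 yaw 0.692 z 170.4 T 0.02 [-2.2 -0.2 10.8]
0.73 t17.19 yaw 0.722 z 170.4 T -0.01 [-2.  -0.9 10.8]
0.76 t17.44 yaw 0.752 z 170.4 T 0.07 [-1.5 -1.3  9.5]
0.79 t17.69 yaw 0.782 z 170.5 T 0.11 [-1.4  0.1  9.8]
0.82 t17.94 yaw 0.812 z 170.5 T -0.02 [-0.7 -0.9 10.5]
0.85 t18.19 yaw 0.842 z 170.6 T 0.11 [-0.7  0.  11.3]
0.88 t18.44 yaw 0.872 z 170.6 T 0.02 [-0.8 -0.2 11. ]
0.91 t18.69 yaw 0.902 z 170.7 T 0.05 [-1.2 -0.5 10.9]
0.94 t18.94 yaw 0.932 z 170.7 T 0.01 [-0.6 -0.  10.5]
0.97 t19.19 yaw 0.962 z 170.7 T 0.00 [-0.3 -0.3 10.1]
1.00 t19.44 yaw 0.992 z 170.7 T 0.01 [-1.   0.3 10.1]
1.03 t19.69 yaw 1.022 z 170.8 T 0.06 [ 0.2  0.5 10.6]
1.06 t19.94 yaw 1.052 z 170.8 T 0.05 [-0.7 -0.2 10.3]
1.08 t20.19 yaw 1.072 z 170.8 T 0.05 [-1.  -0.7 10.5]
1.10 t20.44 yaw 1.092 z 170.8 T 0.03 [-1.   0.1  9.8]
1.12 t20.69 yaw 1.112 z 170.9 T 0.00 [-0.7 -0.2 10.2]
1.14 t20.94 yaw 1.132 z 170.9 T 0.02 [ 0.8  0.5 10.4]
1.16 t21.19 yaw 1.152 z 170.9 T -0.01 [-0.7  1.1 10. ]
1.18 t21.44 yaw 1.172 z 170.9 T -0.07 [ 0.4  0.1 10.1]
1.20 t21.69 yaw 1.191 z 170.8 T -0.19 [-2.   0.8  9.8]
1.22 t21.94 yaw 1.211 z 170.8 T -0.21 [-2.   0.3 11.9]
```

```bash
python3 - 2>/dev/null <<'E'
from h import *
a0=0.209-np.pi/2; a=a0+1.2
robot.move_l([CX,CY,169],attitude=ori(a)); st("back")
print(robot.move_l([CX,CY,176],30,stop_force=16)); st("up1")
print(robot.move_l([CX,CY,181],20,stop_force=11)); st("up2")
print(robot.move_l([CX,CY,185],20,stop_force=11)); st("up3")
p,d=robot.grab_frame("side");cv2.imwrite("pics/g_s.png",cv2.resize(p[100:220,170:300,::-1],None,fx=5,fy=5))
E
```

```text
back t22.19 p [528.86 168.89 170.72] yaw -0.165 F [-1.8  0.3 10.5] T [-0.1   0.45 -0.01] gap 14.9
False
up1 t22.57 p [528.83 168.94 177.2 ] yaw -0.164 F [-1.  -0.3  8.4] T [ 0.01  0.18 -0.02] gap 15.1
False
up2 t22.98 p [528.79 168.89 181.57] yaw -0.163 F [0.  2.  5.2] T [ 0.14 -0.18 -0.07] gap 15.0
False
up3 t23.32 p [527.82 167.82 184.12] yaw -0.163 F [ 2.5  0.5 -0.3] T [ 0.22 -0.52 -0.1 ] gap 15.0
```

View pics/g_s.png

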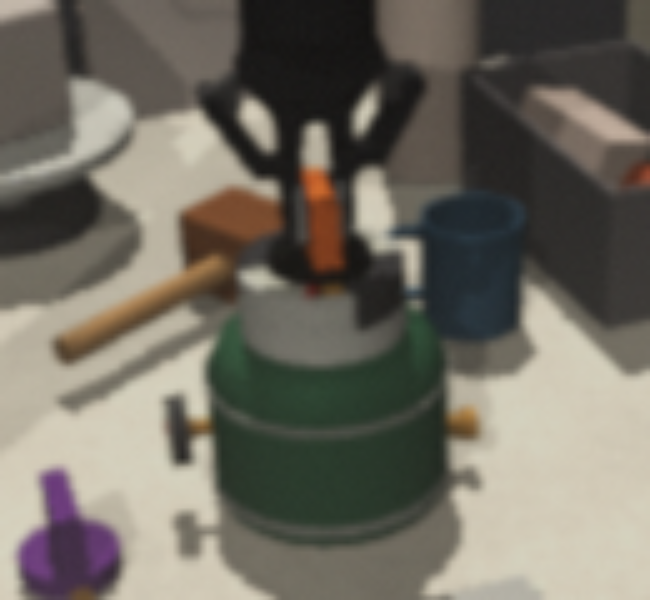

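The disc now stands above the collar rim at about (320,262) in the crop, and there is almost no force. I'll keep lifting.

```bash
python3 - 2>/dev/null <<'E'
from h import *
print(robot.move_l([CX,CY,195],30,stop_force=10)); st("up4")
print(robot.move_l([CX,CY,230],60,stop_force=10)); st("up5")
print(robot.move_l([CX,CY,270],100,stop_force=10)); o=st("up6");print(np.round(o["joint_positions"],2))
p,d=robot.grab_frame("side");cv2.imwrite("pics/h_s.png",cv2.resize(p[60:220,160:310,::-1],None,fx=4,fy=4))
E
```

```text
False
up4 t23.86 p [527.38 168.23 194.91] yaw -0.161 F [-1.2 -0.4 -1.3] T [ 0.   -0.01 -0.01] gap 15.1
False
up5 t24.59 p [528.06 168.18 229.99] yaw -0.162 F [-0.1 -0.3 -1.1] T [-0.    0.01 -0.02] gap 15.4
False
up6 t25.14 p [528.03 168.15 269.82] yaw -0.162 F [-0.4 -0.1 -1.3] T [ 0.02  0.02 -0.03] gap 15.2
[-0.7   0.18  0.36  1.81 -0.07  1.17 -0.48]
```

View pics/h_s.png

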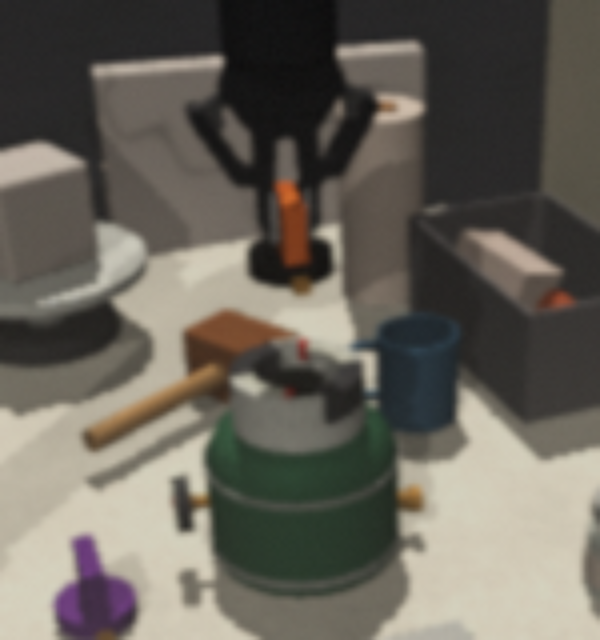

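```bash
python3 - 2>/dev/null <<'E'
from h import *
robot.move_l([540,-80,270],200); 
def tray(n,save=None):
    C=cam(n);p,d=robot.grab_frame(n);W=cloud(C,d)
    if save: cv2.imwrite(save,p[:,:,::-1])
    hsv=cv2.cvtColor(p,cv2.COLOR_RGB2HSV).astype(int)
    near=np.hypot(W[...,0]-562,W[...,1]+178)<140
    b=(hsv[...,0]>105)&(hsv[...,0]<130)&(hsv[...,1]>150)&(hsv[...,2]>60)&near&(W[...,2]>17)&(W[...,2]<27)
    q=W[b];print(n,len(q),np.median(q[:,2]),cv2.minAreaRect(q[:,:2].astype(np.float32)))
    f=W[near&(W[...,2]<14)&(np.abs(W-[562,-178,0])[...,:2].max(-1)<55)];print("floor",len(f),np.nanmedian(f[:,2]))
st();tray("wrist","pics/i0.png")
robot.move_l([562,-140,270],100);st();tray("wrist","pics/i1.png")
E
```

```text
t26.58 p [540.02 -78.42 269.77] yaw -0.160 F [ 0.6 -0.5 -1.3] T [ 0.04 -0.01 -0.  ] gap 15.4
wrist 750 22.257305327863023 ((563.5693359375, -167.14593505859375), (153.26425170898438, 167.05372619628906), 82.63182830810547)
floor 962 6.401162504317959
 t27.43 p [ 561.93 -139.13  269.76] yaw -0.161 F [ 0.5  0.8 -1.4] T [0.02 0.03 0.03] gap 15.4
wrist 1140 22.34935268968668 ((562.6368408203125, -174.65191650390625), (167.81092834472656, 167.18637084960938), 82.63243103027344)
floor 2150 6.506006096261702
```

View pics/i0.png

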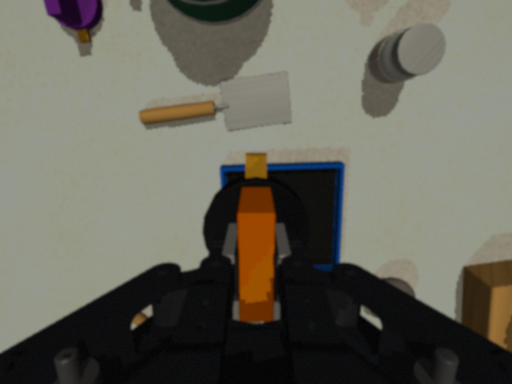

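View pics/i1.png

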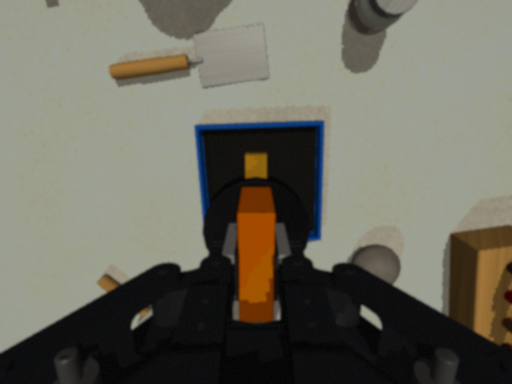

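The tray centre is (562.6,-174.7). The rim measures 22.3 and the floor about 6 mm, as expected, and the bar is seated in the grip as before. Lowering now.

```bash
python3 - 2>/dev/null <<'E'
from h import *
X,Y=562.6,-175
robot.move_l([X,Y,270],100)
print(robot.move_l([X,Y,80],120,stop_force=10)); st()
print(robot.move_l([X,Y,46],40,stop_force=8)); st()
print(robot.move_l([X,Y,33],12,stop_force=4)); st("contact")
p,d=robot.grab_frame("side");cv2.imwrite("pics/j_s.png",cv2.resize(p[180:320,220:380,::-1],None,fx=4,fy=4))
E
```

```text
False
 t29.71 p [ 563.37 -175.26   80.88] yaw -0.162 F [ 0.5 -0.2 -1.7] T [-0.01  0.03  0.02] gap 15.2
False
 t30.71 p [ 562.86 -175.14   46.22] yaw -0.162 F [ 1.1 -0.8 -2. ] T [-0.   -0.02  0.03] gap 15.0
True
contact t31.45 p [ 562.47 -174.92   37.15] yaw -0.162 F [-1.2  0.1  4.4] T [0.02 0.   0.07] gap 15.3
```

View pics/j_s.png

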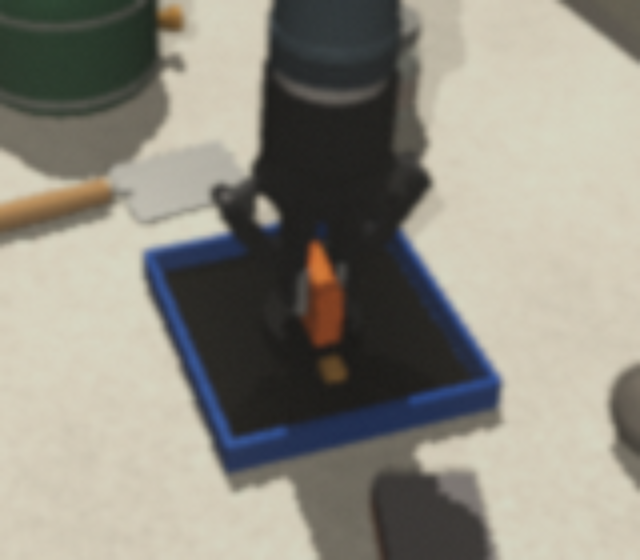

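Contact came at z 37.15, against the predicted 37.3, and the cap is flat in the tray. I'll release it and retreat.

```bash
python3 - 2>/dev/null <<'E'
from h import *
robot.ungrasp(); robot.sleep(0.2); o=st("open"); p=o["tool_pos"]
robot.move_l([562.6,-175,75],60,stop_force=6); st()
robot.move_l([562.6,-175,280],150); 
robot.move_l([530,-110,300],150); robot.sleep(0.3); st()
print(bar("wrist","pics/k_w.png",zt=61,c0=(562,-175)))
for n in("side","top"):
    p,d=robot.grab_frame(n);cv2.imwrite(f"pics/k_{n}.png",p[:,:,::-1])
E
```

```text
open t32.38 p [ 561.13 -174.4    36.02] yaw -0.162 F [-0.7  0.5 -0.3] T [0.01 0.03 0.  ] gap 85.4
 t33.18 p [ 562.39 -174.8    74.9 ] yaw -0.161 F [-0.4  0.4 -0.5] T [-0.02  0.04  0.01] gap 85.3
 t35.65 p [ 530.   -110.91  299.71] yaw -0.163 F [ 1.1 -0.1  0.6] T [ 0.03 -0.03  0.05] gap 85.4
{'n': 452, 'mean': array([ 562.7574021 , -174.59488179,   61.32156272]), 'rect': ((562.8431396484375, -175.1426239013672), (54.054630279541016, 16.100290298461914), 80.66754150390625), 'ang': np.float64(-1.733057872389094)}
```

View pics/k_w.png

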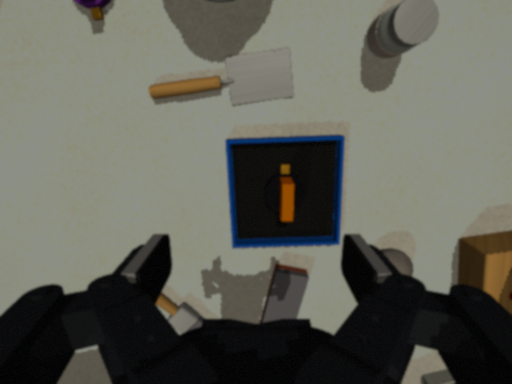

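View pics/k_side.png

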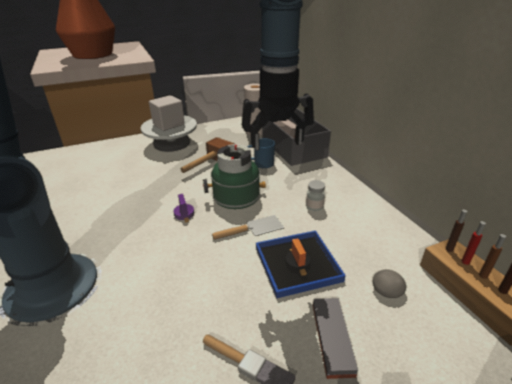

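View pics/k_top.png

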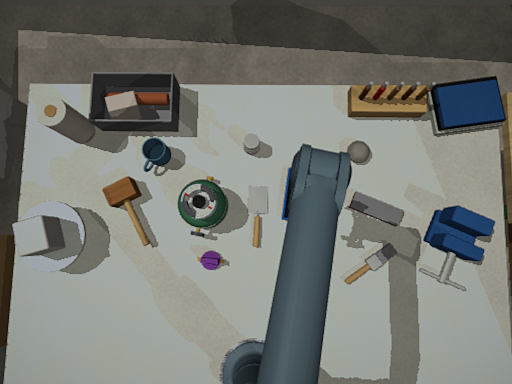

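The cap stands upright at the tray's centre (wrist 287,200), with its bar top at 61.3 mm against 61 expected. The bystanders I can see are where they were. Handing in.

```bash
python3 -c "
from cell import robot
print(robot.finish_job())"
```

```text
the job is handed in; nothing more can be done
None
```

The cap is off the tank and standing upright in the blue tray, and I handed the job in after about 36 s of the 72 s allowed. The hand-in gave no verdict.

**What I did:** I gripped the orange bar and turned it anticlockwise to the first stop, felt at about 0.61 rad. I eased back, pressed it down about 9 mm and turned on about 0.58 rad to the end stop. Then I eased back again, lifted it straight out and lowered it into the tray until it touched (about 6 N change in force).

**Last checks:**
- **Cap in the tray:** its centre measured (562.8, -175.1) against the tray centre of (562.6, -174.7). The bar top was at 61.3 mm, where 61 mm means it is flat on the floor.
- **Robot:** the gripper is open and clear of everything.
- **Bystanders:** all those visible in the last pictures are where they started.
- **Forces:** the wrist read at most about 12 N, and about 0.3 N m against the stops. I could not measure the contact force between cap and tank directly.

**Disagreements:** the top and side cameras placed the bar up to about 5 mm away from where the wrist camera did. Three wrist views agreed to within 0.4 mm, so I used those. The tray floor read about 6.5 mm in depth, against 5 mm in the text.

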